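# Snap the retaining clip onto the wheel axle

## Task

A trolley wheel sits on a leaning axle clamped in the bench vice. Pick up the loose spring clip from the bench and push it sideways into the axle's groove, between the washer and the axle's head, until it snaps fully home, then let go and leave it there. Leave the other things on the bench where they are.

Things in the scene. Friction and masses are not known exactly. Their poses are not given: they have to be found in the camera images.
- vise: Blue bench vice fixed to the bench, base 120 x 170 mm, jaws 97 mm high; origin at the centre of its underside, z up. The axle leans from it along the vice's -x (towards the robot). Its screw and handle stick out 140 mm along the vice's -y.
- jaws: Aluminium pads gripping the axle, 100 mm above the bench. Origin on the axle's axis; z along the axle to its free end (30 degrees from vertical); y level; x square to the axle, sloping up, away from the robot. The axle is rigid but clamped by eye: wheel, washer, groove and end all sit 0 to 9 mm nearer or further along z than the two mean points; only touch or a sharp look tells.
- groove_mean (a point): Mean place of the groove's middle, fixed to the jaws, 74 mm from their origin along z; axes as the jaws'. The groove is 8 mm wide between washer (32 mm diameter, 2 thick) and head (25 mm diameter, 14 long); its neck is 15 mm in diameter. Below the washer: hub (36 diameter, 9 mm proud of the wheel), wheel (110 diameter, 28 thick).
- end_mean (a point): Mean place of the axle's flat free end, fixed to the jaws, 92 mm from their origin along z; axes as the jaws'. The true end is 25 mm in diameter, plain rigid steel that can be pressed to feel where it is, always 18 mm beyond the true middle of the groove; it may lie up to 9 mm either way along z from this point.
- clip: Loose 100 g retaining clip lying flat: a horseshoe of 6 mm round steel bar, 32 mm wide, open to its +x, arms springy. Origin: centre of its bow in the bar's mid-plane, 3 mm above its underside; on the axle's axis when seated. z is square to it, up as it lies. Inside, the bow's back is at x = -7.5 mm, the arms 16 mm apart; tips reach x = +20 mm. Must go on with the tab towards the axle's free end.
- clip_mouth (a point): Middle of the clip's mouth, 6.6 mm ahead of the clip's origin: here the arms narrow to 10.6 mm apart, then flare to 20 mm at the tips. Pushed along the clip's +x onto the neck, the arms spread (5 to 20 N, varying) and snap round it; then the push meets a hard stop. Axes as the clip's.
- clip_tab (a point): Centre of the clip's black upright thumb tab, where it is gripped: 10 mm thick (along the clip's y), 22 mm long (along x), 43 mm high (flush with the clip's underside, top 40 mm above the mid-plane). It lies 34 mm behind the clip's origin (at x = -34 mm) and 18.5 mm above its mid-plane. Axes as the clip's.
- tin_mid (a point): Middle of a paint tin, 100 mm diameter, 120 mm high; leave alone.
- hammer_grip (a point): Grip of a hammer lying on the bench, about 300 mm long; leave alone.
- screwdriver_grip (a point): Grip of a screwdriver lying on the bench, about 200 mm long; leave alone.
- tape_mid (a point): Centre of a tape ring lying on the bench, 96 mm diameter, 24 mm high; leave alone.
Not all that is in view belongs to the job. Of the things like the clip, leave any that is blue or purple; of the rest the larger one is meant.

How it is judged:
By the outcome, as a careful person would: the job done as asked, in the order asked, and still so for the second after the job is handed in, with the robot touching nothing.
It also fails if it takes over 51 s, if anything falls off the work surface, if the arm or the gripper's body presses on something with over 40 N, if the wrist force passes 120 N, or if a joint passes its speed limit or range.

## Robot

A 6-joint arm with a two-finger parallel gripper is mounted at the origin on the work surface. World frame = base frame: x ahead of the robot, y to its left, z up, the work surface at z = 0. Lengths are in m, angles in degrees, forces in N, time in s.
With the tool pointing down it reaches from about 0.35 to 0.975 m from the base axis. Payload 17.4 kg.
Tool frame: the origin (TCP) lies on the centre line of the jaws, within the pads' length; the fingertips stand r.tcp_to_tips ahead of it and the grasp point (between the pads) lies 11 mm behind it (r.tcp_to_tips is the distance from the TCP to the fingertips, in m); z points along the fingers, y is the line along which they close (so a half turn about z gives the same grasp; the last joint's range is limited). The gripper opens to 85 mm and grips with 20 to 120 N. Pads are 22 mm wide; open, the fingers measure 114 mm over their backs; the gripper's body (76 mm by 85 mm) begins 54 mm behind the grasp point. The pads swing forward as they close: fully open they stand 13 mm farther back than shut.
Start: joints at [73.579, 6.646, 82.598, -0, 90.757, -2.166], TCP at [0.166, 0.654, 0.239] pointing down, gripper open.
Joint ranges: [-162.19, 162.19], [-47.58, 125.68], [4.15, 143.07], [-65.23, 245.23], [0.69, 171.88], [-170.13, 170.13]. Speed limits (degrees/s): [108.29, 108.29, 127.2, 180, 180, 180].

## Interface

Orientations are given as a 3x3 rotation matrix whose columns are the frame's x, y, z axes.
In Python, from station import r gives the robot as it stands. The module is installed in compiled form; this text tells all that it offers.
- The arm moves only by the tool move_arm, never from a script. Its argument "moves" is one flat list of numbers, 7 for each row, row after row: the gripper command: -1 is shut, 1 is fully open, values between are in proportion, then the shift along the tool's x, y, z in mm, then the turn, a rotation vector about the tool's x, y, z in degrees. A call has 1 to 5 rows; each row is the pose to reach, as a shift and turn from the pose commanded when the call began, along the tool's axes at that moment; what a row does not reach only later rows make up. A row lasts 1/12 s, in which the tool goes at most 41.7 mm and 7.16 degrees, less where a joint would pass 70% of its speed; a pose out of reach is approached as far as the arm can. A call with a gripper value outside its range is refused whole. The fingers move at their own pace and stop on an object; "newtons" is the grip in N (left out, the last holds). Time passes only in rows, so rows that repeat a pose let the fingers close. It gives the time, the measured TCP pose, the force, the opening and the grip force at its end, in the units of the state.
- r.read_state(): the state, without advancing time (a new reading comes with each control period).
- r.capture(name): name is "side" or "top" or "wrist"; returns (picture, depth): 384x512x3 uint8, blue, green, red; 384x512 float32, m along the optical axis (not along the pixel's ray), 0 where there is no reading.
- r.camera_model(name): a dict with "fx", "fy", "cx", "cy" (pixels), "eye" and "orientation" of the camera in the world. Camera axes: x right, y down, z forward; pixel columns grow to the right and rows downward; lengths in m; the calibration is good to about 2 mm. The wrist camera is an equidistant fisheye: a pixel r from the principal point sees the ray r / f radians off the axis. A picture is of the moment at which its call begins: read the wrist's pose just before it. camera_model takes no time and is no camera call; for the wrist camera it gives the pose at the moment of the call.
- r.hand_in(): hands the job in; it is judged then, once.
The state is a dict: "time": time; "qpos": joint angles; "joint_velocities": joint speeds; "effort": joint torques, N m; "position": TCP position; "tcp_rot": TCP orientation; "contact_force": force on the tool from outside, world axes, zero at the start; "moment": the same for the moment, N m; "gripper_width": opening from 0.0 (shut) to 1.0 (fully open); "gripper_force": force on a finger pad.
Only numpy, scipy, OpenCV 4.12 (cv2) and the standard library are available. Lean on these libraries where they do the work, as an engineer would, in place of code of your own. Each camera call takes 0.05 s, during which the arm holds its last target. There are 200 camera calls.

## Working session

There is one attempt and no reset: what is moved stays moved. The work goes in short steps, Python scripts to look and compute and a tool call to move; the robot and the scene stay as the last step left them, time stands still between calls to the robot, and variables do not carry over. Pictures are saved under pics/ and viewed, at most 10 in all, crops included, and the job is handed in when it is done.

Besides the shell and the picture viewer there is one more tool, called after "Request:" as name(argument=value, ...), one argument or row to a line, values as JSON. move_arm: Moves the arm, as the interface text tells. Its arguments: {"type":"object","properties":{"moves":{"type":"array"},"newtons":{"type":"number"}},"required":["moves"]}

```bash
mkdir -p pics
python3 - <<'E'
from station import r
import numpy as np,cv2
for n in ("side","top","wrist"):
    p,d=r.capture(n); np.savez(f"{n}0.npz",p=p,d=d,**{k:np.array(v) for k,v in r.camera_model(n).items() if not isinstance(v,str)})
    if n!="wrist": cv2.imwrite(f"pics/{n}0.png",cv2.resize(p,(800,600),interpolation=cv2.INTER_CUBIC))
    print(n,r.camera_model(n))
s=r.read_state();print(s, r.tcp_to_tips)
E
```

```text
side {'fx': 378.4854296237466, 'fy': 378.4854296237466, 'cx': 257.22318330401583, 'cy': 185.24600450745737, 'eye': array([ 0.51389736, -0.74630629,  0.59934082]), 'orientation': array([[ 0.99566575, -0.03613667,  0.08569629],
       [-0.09180911, -0.52911467,  0.84356906],
       [ 0.01485939, -0.84778052, -0.53013903]])}
top {'fx': 355.7656115394726, 'fy': 355.7656115394726, 'cx': 255.68436005664054, 'cy': 193.88434686170396, 'eye': array([0.48044062, 0.01094351, 1.13671589]), 'orientation': array([[ 1.74496716e-02, -9.94904228e-01,  9.93029983e-02],
       [-9.99845153e-01, -1.75893880e-02, -5.31574349e-04],
       [ 2.27554454e-03, -9.92783458e-02, -9.95057100e-01]])}
wrist {'fx': 297.3186396354542, 'fy': 297.3186396354542, 'cx': 252.69627570685677, 'cy': 188.17984752775703, 'eye': array([0.10081808, 0.66983295, 0.37398877]), 'orientation': array([[ 0.24406566,  0.93474142,  0.25824489],
       [ 0.96975668, -0.23470763, -0.06696498],
       [-0.00198289,  0.26677856, -0.96375581]])}
{'time': 0.15, 'qpos': array([ 7.35791335e+01,  6.66783044e+00,  8.26273224e+01, -2.26236481e-03,
        9.07561279e+01, -2.16624365e+00]), 'joint_velocities': array([-0.08410026, -0.08277112, -0.15986303, -0.0312383 ,  0.0286481 ,
        0.00879247]), 'effort': array([ 3.96182713e-04, -7.32509637e+01, -6.32850838e+01,  6.16898524e-05,
        5.05613556e-03,  1.55912113e-05]), 'position': array([0.16619167, 0.65407774, 0.23872754]), 'tcp_rot': array([[-9.69210923e-01,  2.46231885e-01, -2.15141525e-04],
       [ 2.46231979e-01,  9.69210532e-01, -8.69672461e-04],
       [-5.62365730e-06, -8.95870772e-04, -9.99999599e-01]]), 'contact_force': array([-0.20470577,  0.41326987,  0.04317482]), 'moment': array([0.0203352 , 0.03706926, 0.01132427]), 'gripper_force': 0.0, 'gripper_width': 1.001038032126307} 0.008
```

View pics/top0.png

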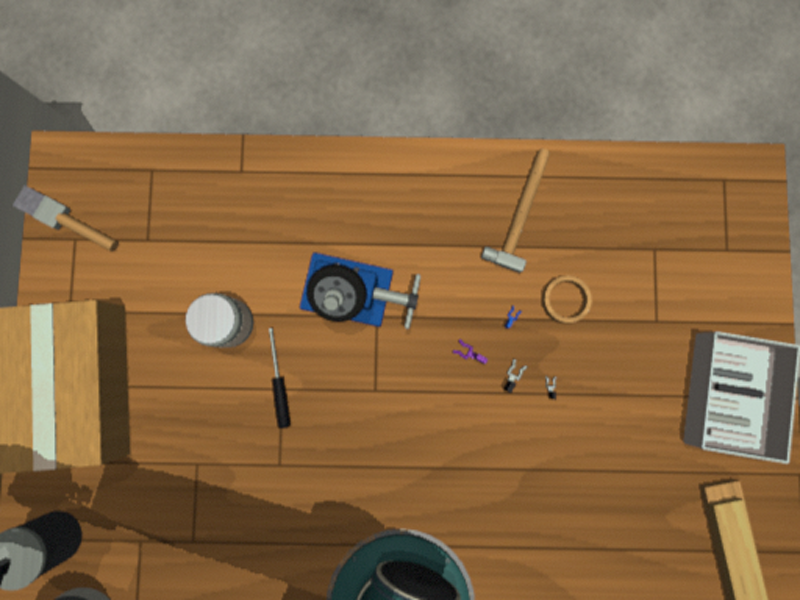

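View pics/side0.png

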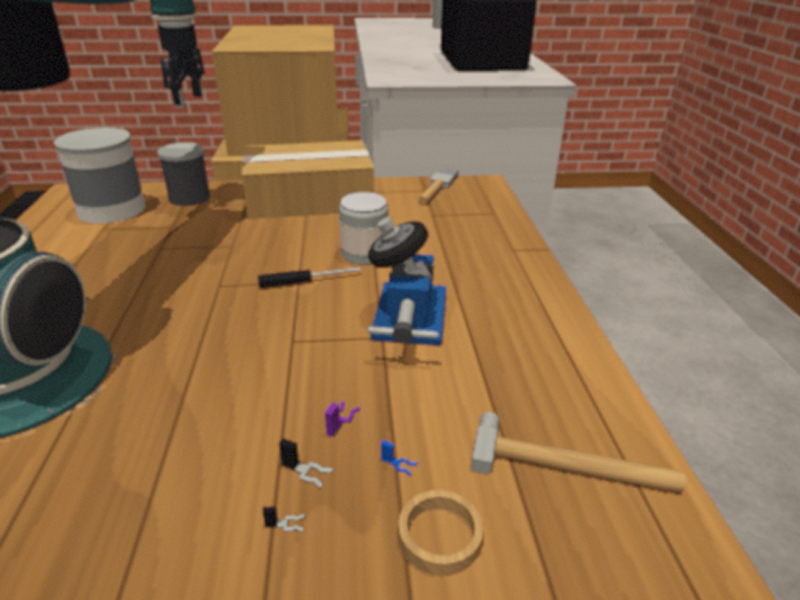

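The top picture shows four clip-like things: purple (470,353), blue (512,317), a large steel one with a black tab (514,375) and a small steel one (551,386). Blue and purple are ruled out, so the larger steel clip at (514,375) fits. The vice is at (345,290), with the wheel leaning towards the robot and the screw pointing right (world -y). I'll confirm the clip in an enlarged crop.

```bash
cat > h.py <<'E'
import numpy as np,cv2
def load(n): return dict(np.load(n))
def ray(c,u,v):
    d=np.array([(u-c['cx'])/c['fx'],(v-c['cy'])/c['fy'],1.0]); return c['orientation']@d
def at_z(c,u,v,z):
    d=ray(c,u,v); return c['eye']+d*(z-c['eye'][2])/d[2]
def cloud(c,u0,u1,v0,v1):
    v,u=np.mgrid[v0:v1,u0:u1]; z=c['d'][v0:v1,u0:u1]
    P=np.stack([(u-c['cx'])/c['fx']*z,(v-c['cy'])/c['fy']*z,z],-1)@c['orientation'].T+c['eye']
    return P
def proj(c,P):
    q=(np.asarray(P)-c['eye'])@c['orientation']; return np.stack([q[...,0]/q[...,2]*c['fx']+c['cx'],q[...,1]/q[...,2]*c['fy']+c['cy']],-1)
E
python3 - <<'E'
from h import *
t,s=load('top0.npz'),load('side0.npz')
a=cv2.resize(t['p'][222:262,306:366],(400,267),interpolation=cv2.INTER_CUBIC)   # x6.67
b=cv2.resize(s['p'][270:345,160:240],(400,375),interpolation=cv2.INTER_CUBIC)[:267] # x5
c=cv2.resize(t['p'][155:215,185:275],(400,267),interpolation=cv2.INTER_CUBIC)
d=cv2.resize(s['p'][135:235,225:295],(230,329),interpolation=cv2.INTER_CUBIC)
im=np.zeros((600,800,3),np.uint8); im[:267,:400]=a; im[:267,400:]=b; im[267:534,:400]=c; im[267:596,400:630]=d
cv2.imwrite('pics/crop1.png',im)
P=cloud(t,318,342,228,254)
m=P[...,2]>0.02; print('tab pts',P[m].mean(0),m.sum(),P[m].max(0),P[m].min(0))
for z in [0.003]: print(at_z(t,514*.64,375*.64,z))
# vise: blue pixels top
hsv=cv2.cvtColor(t['p'],cv2.COLOR_BGR2HSV); 
v=np.zeros(hsv.shape[:2],bool); v[155:215,185:260]=True
m=v&(hsv[...,0]>100)&(hsv[...,0]<125)&(hsv[...,1]>120)
P=cloud(t,0,512,0,384)[m]; print(len(P),np.histogram(P[:,2],bins=12))
E
```

```text
tab pts [ 0.43464193 -0.1962731   0.09685527] 38 [0.48044062 0.01094351 1.13671589] [ 0.42142541 -0.21651859  0.02143256]
[ 0.45110778 -0.22396309  0.003     ]
809 (array([731,  73,   0,   0,   0,   0,   0,   0,   0,   0,   0,   5]), array([0.01102046, 0.10482841, 0.19863637, 0.29244432, 0.38625227,
       0.48006022, 0.57386818, 0.66767613, 0.76148408, 0.85529203,
       0.94909999, 1.04290794, 1.13671589]))
```

View pics/crop1.png

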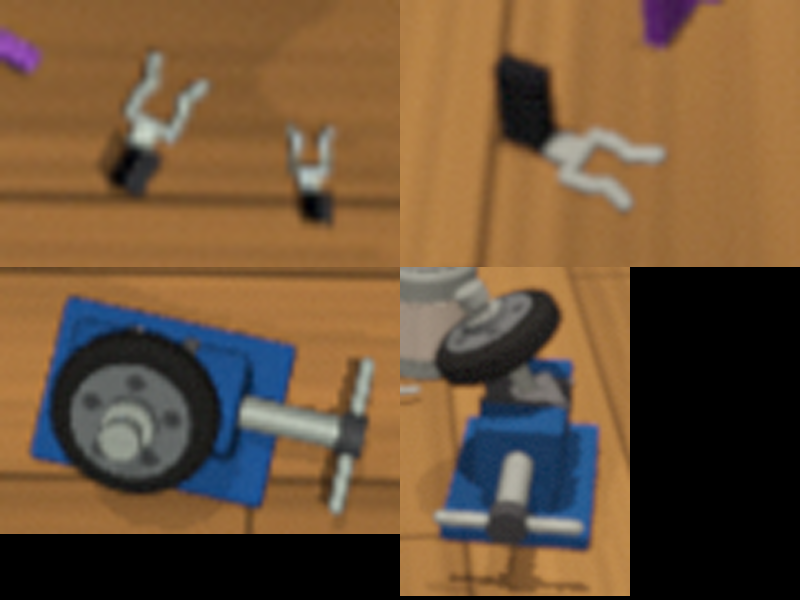

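The crop confirms the larger steel clip with the black tab, at crop (133,168) for the tab and (156,57)/(205,85) for the tips; the small one is at (312,205). Vice base corners in the lower-left crop are (68,296), (296,346), (262,506) and (32,457), and the axle end is at (119,441).

Run:
```python
from h import *
t,s=load('top0.npz'),load('side0.npz')
A=lambda x,y:(306+(x+.5)/6.667-.5,222+(y+.5)/6.675-.5)
B=lambda x,y:(185+(x+.5)/4.444-.5,155+(y-267+.5)/4.45-.5)
S=lambda x,y:(160+(x-400+.5)/5-.5,270+(y+.5)/5-.5)
t1,t2=[at_z(t,*A(*p),0.003) for p in((156,55),(207,83))]
bow=at_z(t,*A(147,134),0.004)
print('tips',t1,t2,'mid',(t1+t2)/2,'gap',np.linalg.norm(t1-t2),'bow',bow)
d=(t1+t2)/2-bow; print('yaw',np.degrees(np.arctan2(d[1],d[0])),np.linalg.norm(d)); 
e=t1-t2; print('yaw perp',np.degrees(np.arctan2(-e[0],e[1])))
s1,s2=[at_z(s,*S(*p),0.003) for p in((663,154),(629,206))]
sm=at_z(s,*S(571,152),0.003); print('side tips',s1,s2,'bow',sm)
d=(s1+s2)/2-sm; print(np.degrees(np.arctan2(d[1],d[0])))
P=cloud(t,318,335,236,254); m=(P[...,2]>0.025)&(P[...,2]<.1); q=P[m]; print('tab',q.mean(0),np.median(q[:,2]),m.sum())
P=cloud(s,176,196,278,302); m=(P[...,2]>0.012)&(P[...,2]<.1); q=P[m]; print('tab side',q.mean(0),q.min(0),q.max(0))
print('base z',[np.median(cloud(t,int(u)-1,int(u)+2,int(v)-1,int(v)+2)[...,2]) for u,v in [B(80,320),B(270,480),B(45,440)]])
cs=np.array([at_z(t,*B(*p),0.02) for p in((68,296),(296,346),(262,506),(32,457))]);print(cs,cs.mean(0))
y=((cs[0]+cs[3])-(cs[1]+cs[2]))/2; print('len',np.linalg.norm(y),'vise yaw',np.degrees(np.arctan2(-y[0],y[1])))
x=((cs[0]+cs[1])-(cs[3]+cs[2]))/2; print(np.linalg.norm(x),np.degrees(np.arctan2(x[1],x[0])))
u,v=B(119,441); P=cloud(t,int(u)-3,int(u)+5,int(v)-3,int(v)+5); print('end z',np.round(P[...,2],3)); print(at_z(t,u,v,.18))
```

```text
tips [ 0.48316954 -0.22410328  0.003     ] [ 0.47036601 -0.24830912  0.003     ] mid [ 0.47676778 -0.2362062   0.003     ] gap 0.027383444018717583 bow [ 0.4458887  -0.21951847  0.004     ]
yaw -28.387761248572694 0.03511407291037007
yaw perp -27.876323648409244
side tips [ 0.48087401 -0.22270023  0.003     ] [ 0.46798786 -0.24731755  0.003     ] bow [ 0.44434191 -0.21879227  0.003     ]
-28.322644913217815
tab [ 0.4318693  -0.20788981  0.04005381] 0.04157702425544807 34
tab side [ 0.4285482  -0.21349726  0.03110239] [ 0.41613562 -0.22063896  0.01207102] [ 0.43968051 -0.20188423  0.04461242]
base z [np.float64(0.019832822547193985), np.float64(0.002983487905715343), np.float64(0.01885492110653897)]
[[0.69349514 0.18964214 0.02      ]
 [0.66025529 0.02571292 0.02      ]
 [0.5456428  0.04760854 0.02      ]
 [0.57748789 0.21133257 0.02      ]] [0.61922028 0.11857404 0.02      ]
len 0.1670274665674927 vise yaw -11.234971091334401
0.11735119326497626 -10.702396324242184
end z [[0.181 0.192 0.189 0.19  0.186 0.189 0.185 0.179]
 [0.185 0.188 0.186 0.186 0.187 0.186 0.189 0.181]
 [0.183 0.183 0.185 0.185 0.182 0.184 0.188 0.186]
 [0.184 0.18  0.183 0.18  0.181 0.186 0.185 0.185]
 [0.18  0.182 0.184 0.183 0.181 0.181 0.179 0.183]
 [0.177 0.177 0.178 0.183 0.182 0.185 0.18  0.179]
 [0.179 0.177 0.183 0.178 0.176 0.178 0.179 0.179]
 [0.138 0.138 0.175 0.177 0.178 0.178 0.142 0.142]]
[0.57426566 0.13010025 0.18      ]
```

```bash
cat >> h.py <<'E'
from scipy.spatial.transform import Rotation as R
YV=-11.0
def jaw(yaw=YV):
    a=np.radians(yaw); c,s=np.cos(a),np.sin(a); vx=np.array([c,s,0]); y=np.array([-s,c,0]); up=np.array([0,0,1.])
    return np.stack([np.cos(np.pi/6)*vx+.5*up, y, -.5*vx+np.cos(np.pi/6)*up],1)
def tool(C): return np.stack([-C[:,0],C[:,1],-C[:,2]],1)   # tool for clip frame C (option B)
def flat(yaw): return R.from_euler('z',yaw,degrees=True).as_matrix()
def delta(p0,R0,p,Rt):
    return np.round(1e3*R0.T@(np.asarray(p)-p0),1), np.round(R.from_matrix(R0.T@Rt).as_rotvec(degrees=True),2)
def st():
    from station import r
    return r.read_state()
def to(p,Rt):
    s=st(); print('t',round(s['time'],2),'F',np.round(s['contact_force'],1),delta(s['position'],s['tcp_rot'],p,Rt))
E
python3 - <<'E'
from h import *
J=jaw(); end=np.array([.574,.130,.18])
to(end+.12*J[:,2],tool(J))
E
```

```text
t 0.15 F [-0.2  0.4  0. ] (array([-464.4, -411. ,  -44.8]), array([ -0.9 , -29.99,  -3.17]))
```

Request:
move_arm(
  moves=[1,-31,-27.4,-3,0,0,0,1,-62,-54.8,-6,0,0,0,1,-93,-82.2,-9,0,0,0,1,-124,-109.6,-12,0,0,0,1,-155,-137,-15,0,0,0],
)

```text
time: 0.57
position: [0.2832, 0.4815, 0.2542]
tcp_rot: [[-0.969, 0.246, -0.0], [0.246, 0.969, -0.0], [0.0, -0.0, -1.0]]
contact_force: [1.0, 0.1, 0.7]
gripper_width: 1.006
gripper_force: 0.0
```

Request:
move_arm(
  moves=[1,-31,-27.4,-3,0,0,0,1,-62,-54.8,-6,0,0,0,1,-93,-82.2,-9,0,0,0,1,-124,-109.6,-12,0,0,0,1,-155,-137,-15,0,0,0],
)

```text
time: 0.98
position: [0.3997, 0.3104, 0.2695]
tcp_rot: [[-0.969, 0.246, 0.0], [0.246, 0.969, 0.0], [-0.0, 0.0, -1.0]]
contact_force: [0.2, 1.5, 0.0]
gripper_width: 0.999
gripper_force: 0.0
```

Request:
move_arm(
  moves=[1,-31,-27.4,-3,0,-6,-0.6,1,-62,-54.8,-6,0,-12,-1.2,1,-93,-82.2,-9,-0.5,-18,-1.8,1,-124,-109.6,-12,-0.7,-24,-2.4,1,-155,-137,-15,-0.9,-30,-3.2],
)

```text
time: 1.4
position: [0.5164, 0.1398, 0.2852]
tcp_rot: [[-0.847, 0.189, 0.496], [0.163, 0.982, -0.096], [-0.505, -0.0, -0.863]]
contact_force: [1.3, 0.4, -0.6]
gripper_width: 1.005
gripper_force: 0.0
```

Request:
move_arm(
  moves=[1,0,0,0,0,0,0,1,0,0,0,0,0,0,1,0,0,0,0,0,0],
)

```text
time: 1.65
position: [0.5154, 0.1415, 0.2843]
tcp_rot: [[-0.85, 0.191, 0.49], [0.166, 0.982, -0.094], [-0.499, 0.001, -0.867]]
contact_force: [-0.0, -0.0, -0.8]
gripper_width: 0.999
gripper_force: 0.0
```

Run:
```python
from h import *
from station import r
J=jaw(); end=np.array([.574,.130,.18])
to(end+.12*J[:,2],tool(J))
c=r.camera_model("wrist"); p,d=r.capture("wrist"); np.savez("w1.npz",p=p,d=d,**{k:np.array(v) for k,v in c.items()})
cv2.imwrite("pics/w1.png",cv2.resize(p,(800,600),interpolation=cv2.INTER_CUBIC))
```

```text
t 1.65 F [-0.  -0.  -0.8] (array([ 0.5, -0.1,  0.2]), array([ 0.05, -0.05, -0.04]))
```

View pics/w1.png

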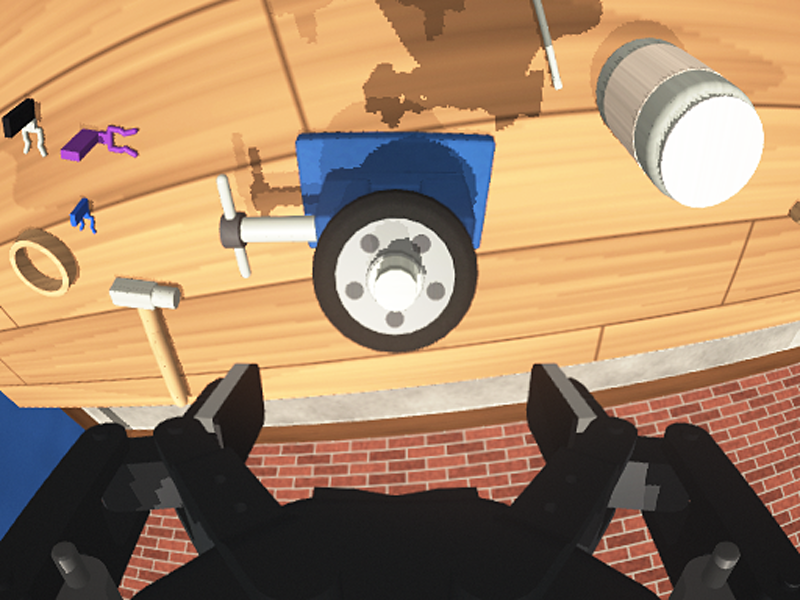

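The wrist picture shows the wheel centred at (395,270) and the axle's bright free end at (397,290). I'll use depth to place the axis and the end.

```bash
cat >> h.py <<'E'
def wcloud(c,d=None):
    d=c['d'] if d is None else d
    v,u=np.mgrid[0:384,0:512]; a=u-c['cx']; b=v-c['cy']; rr=np.hypot(a,b)+1e-9; th=rr/c['fx']
    P=np.stack([a/rr*np.tan(th)*d,b/rr*np.tan(th)*d,d],-1)
    return P@np.asarray(c['orientation']).T+c['eye']
E
python3 - <<'E'
from h import *
c=load('w1.npz'); J=jaw(); end=np.array([.574,.130,.18])
P=wcloud(c); ok=(c['d']>0.02)&(c['d']<.6)
Q=(P-end)@J*1e3
box=ok&(np.abs(Q[...,0])<70)&(np.abs(Q[...,1])<70)&(Q[...,2]>-70)&(Q[...,2]<25)
q=Q[box]; h,e=np.histogram(q[:,2],bins=np.arange(-70,26,2)); print([(int(a),int(n)) for a,n in zip(e,h)])
E
```

```text
[(-70, 0), (-68, 0), (-66, 0), (-64, 0), (-62, 0), (-60, 0), (-58, 0), (-56, 0), (-54, 0), (-52, 0), (-50, 0), (-48, 0), (-46, 1), (-44, 18), (-42, 34), (-40, 25), (-38, 62), (-36, 197), (-34, 591), (-32, 1195), (-30, 3337), (-28, 2129), (-26, 29), (-24, 14), (-22, 126), (-20, 220), (-18, 83), (-16, 0), (-14, 0), (-12, 0), (-10, 5), (-8, 14), (-6, 8), (-4, 10), (-2, 12), (0, 20), (2, 424), (4, 162), (6, 0), (8, 0), (10, 0), (12, 0), (14, 0), (16, 0), (18, 0), (20, 0), (22, 0)]
```

Run:
```python
from h import *
c=load('w1.npz'); J=jaw(); end=np.array([.574,.130,.18])
Q=(wcloud(c)-end)@J*1e3; ok=(c['d']>0.02)&(c['d']<.6)&(np.abs(Q[...,0])<70)&(np.abs(Q[...,1])<70)
w=Q[ok&(Q[...,2]>-32)&(Q[...,2]<-25)]; A=np.c_[w[:,:2],np.ones(len(w))]; k=np.linalg.lstsq(A,w[:,2],rcond=None)[0]; print('wheel plane tilt deg',np.degrees(k[:2]),k[2])
e=ok&(Q[...,2]>0); q=Q[e]; A=np.c_[q[:,:2],np.ones(len(q))]; k=np.linalg.lstsq(A,q[:,2],rcond=None)[0]; print('end',q.mean(0),np.median(q[:,2]),q.min(0),q.max(0),'tilt',np.degrees(k[:2]))
(cx,cy),rad=cv2.minEnclosingCircle(q[:,:2].astype(np.float32)); print('end circ',cx,cy,rad)
t=Q[ok&(Q[...,2]>-45)&(Q[...,2]<-25)]; (cx,cy),rad=cv2.minEnclosingCircle(t[:,:2].astype(np.float32)); print('wheel circ',cx,cy,rad, [np.percentile(t[:,i],[0.2,99.8]) for i in (0,1)])
ws=Q[ok&(Q[...,2]>-23)&(Q[...,2]<-16)]; print('washer',np.median(ws[:,2]),ws.min(0),ws.max(0))
# vise base yaw
hsv=cv2.cvtColor(c['p'],cv2.COLOR_BGR2HSV); P=wcloud(c); 
m=(hsv[...,0]>100)&(hsv[...,0]<125)&(hsv[...,1]>120)&(P[...,2]<.03)&(P[...,2]>.01)&(P[...,0]>.5)&(P[...,0]<.75)&(P[...,1]>0)
p=P[m][:,:2].astype(np.float32); print(len(p),np.median(P[m][:,2]),cv2.minAreaRect(p))
```

```text
wheel plane tilt deg [ 0.20688129 -0.23204987] -28.755516138344742
end [ -8.86481953  -0.28751028 191.50012062] 198.27695998995927 [-20.1809812  -69.99998279   0.08677747] [ 14.77374696  69.98989911 220.49896976] tilt [-9.22841481e+01 -5.67195435e-02]
end circ -2.0465011596679688 -0.03418567031621933 70.81515502929688
wheel circ 0.5482262969017029 -0.5628933310508728 55.052276611328125 [array([-52.77054776,  51.59492287]), array([-53.27601435,  51.98948981])]
washer -18.934901310691956 [-16.61531926 -18.47314933 -22.75747174] [ 13.84772262  16.9815699  -16.25207939]
3966 0.01855396653215416 ((0.6178330779075623, 0.12018776684999466), (0.16793684661388397, 0.11819632351398468), 78.52616119384766)
```

```bash
sed -i 's/^YV=.*/YV=-11.2/' h.py
python3 - <<'E'
from h import *
c=load('w1.npz'); J=jaw(-11); end=np.array([.574,.130,.18])
Q=(wcloud(c)-end)@J*1e3; ok=(c['d']>0.02)&(c['d']<.6)&(np.abs(Q[...,0])<30)&(np.abs(Q[...,1])<30)
q=Q[ok&(Q[...,2]>1.5)&(Q[...,2]<8)]; print('end',np.median(q,0),q.mean(0),np.percentile(q[:,:2],[.5,99.5],axis=0))
to([.430,-.2105,.15],tool(flat(-28.2)))
E
```

```text
end [ 0.77196229 -1.1607515   3.62429015] [ 0.6924002  -0.78970784  3.5870224 ] [[-10.70204552 -12.56455152]
 [ 12.2214572   11.11975224]]
t 1.7 F [-0.7  0.1 -0.1] (array([  81.5, -362.4,  107.7]), array([ 4.56, 29.71, 16.83]))
```

Request:
move_arm(
  moves=[1,8,-36,11,0,0,0,1,16,-72,22,0,0,0,1,24,-108,33,0,0,0,1,32,-145,43,0,0,0,1,41,-181,54,0,0,0],
)

```text
time: 2.12
position: [0.4725, -0.0347, 0.2167]
tcp_rot: [[-0.85, 0.188, 0.492], [0.163, 0.982, -0.093], [-0.5, 0.001, -0.866]]
contact_force: [1.5, 1.1, 0.2]
gripper_width: 0.996
gripper_force: 0.0
```

Request:
move_arm(
  moves=[1,8,-36,11,0.9,5.9,3.4,1,16,-72,22,1.8,11.9,6.7,1,24,-108,33,2.7,17.8,10.1,1,32,-145,43,3.6,23.8,13.5,1,41,-181,54,4.6,29.7,16.8],
)

```text
time: 2.53
position: [0.4302, -0.2119, 0.1499]
tcp_rot: [[-0.88, 0.474, -0.003], [0.474, 0.88, 0.001], [0.003, -0.0, -1.0]]
contact_force: [-0.5, 0.3, 0.4]
gripper_width: 1.004
gripper_force: 0.0
```

Request:
move_arm(
  moves=[1,0,0,0,0,0,0,1,0,0,0,0,0,0,1,0,0,0,0,0,0],
)

```text
time: 2.78
position: [0.4307, -0.21, 0.1493]
tcp_rot: [[-0.882, 0.472, 0.001], [0.472, 0.882, -0.0], [-0.001, -0.0, -1.0]]
contact_force: [-0.9, 0.6, -0.9]
gripper_width: 1.002
gripper_force: 0.0
```

Run:
```python
from h import *
from station import r
to([.430,-.2105,.15],tool(flat(-28.2)))
c=r.camera_model("wrist"); p,d=r.capture("wrist"); np.savez("w2.npz",p=p,d=d,**{k:np.array(v) for k,v in c.items()})
cv2.imwrite("pics/w2.png",cv2.resize(p,(800,600),interpolation=cv2.INTER_CUBIC))
P=wcloud({**c,'d':d}); F=flat(-28.2); Q=(P-np.array([.430,-.2105,0]))@F*1e3
m=(np.abs(Q[...,0])<25)&(np.abs(Q[...,1])<25)&(Q[...,2]>34)&(Q[...,2]<50); q=Q[m]
print('tab top',len(q),np.median(q[:,2]),q.min(0),q.max(0),cv2.minAreaRect(q[:,:2].astype(np.float32)))
m=(Q[...,0]>12)&(Q[...,0]<65)&(np.abs(Q[...,1])<25)&(Q[...,2]>2.5)&(Q[...,2]<9); q=Q[m]
print('horseshoe',len(q),np.percentile(q,[1,99],axis=0),np.median(q[:,1]))
t=q[q[:,0]>30]; print('arms y',np.percentile(t[:,1],[1,99]))
```

```text
t 2.78 F [-0.9  0.6 -0.9] (array([ 0.4, -0.8, -0.7]), array([-0.01,  0.04,  0.07]))
tab top 320 43.63901102156328 [-11.45090986  -5.12619015  35.415626  ] [10.27251694  4.34369117 45.41980794] ((-0.5942764282226562, -0.3926553726196289), (21.736328125, 9.4071626663208), 0.1743478775024414)
horseshoe 451 [[ 20.21756529 -16.03826708   2.67040503]
 [ 52.08991923  13.92333895   7.78408959]] 0.11655157969773108
arms y [-16.06041777  14.41738172]
```

View pics/w2.png

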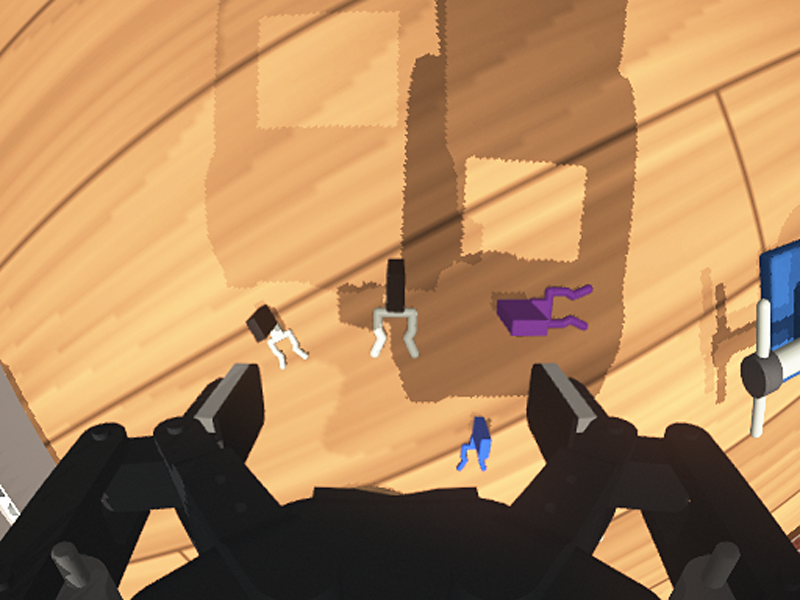

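The wrist picture shows the clip's tab at (396,285), in line with the jaws, with horseshoe arms at (375–418,350); depth gives a 21.7 x 9.4 mm tab top at z = 43.6 mm, which fits the big clip. I'm going down with the jaws half open.

Request:
move_arm(
  moves=[0,1,-1.2,35,0,0,0,0,1,-1.2,70,0,0,0,0,1,-1.2,100,0,0,0,0,1,-1.2,120,0,0,0,0,1,-1.2,120,0,0,0],
  newtons=100,
)

```text
time: 3.25
position: [0.4276, -0.2092, 0.0268]
tcp_rot: [[-0.883, 0.47, -0.002], [0.47, 0.883, 0.0], [0.002, -0.0, -1.0]]
contact_force: [-0.1, 0.6, -0.2]
gripper_width: 0.501
gripper_force: 0.0
```

Request:
move_arm(
  moves=[0,0,0,0,0,0,0,0,0,0,0,0,0,0],
)

```text
time: 3.42
position: [0.4299, -0.2112, 0.0319]
tcp_rot: [[-0.882, 0.471, 0.004], [0.471, 0.882, -0.003], [-0.005, -0.001, -1.0]]
contact_force: [1.1, -0.5, -0.2]
gripper_width: 0.499
gripper_force: 0.0
```

Run:
```python
from h import *
F=flat(-28.2); to(np.array([.430,-.2105,.012])+F@np.array([-.0006,-.0004,0]),tool(flat(-28.1)))
print(st()['gripper_width'])
```

```text
t 3.42 F [ 1.1 -0.5 -0.2] (array([ 1. ,  0.3, 19.9]), array([-0.04,  0.27, -0.01]))
0.49918429278259235
```

Request:
move_arm(
  moves=[0,0.5,0.3,5,0,0,0,0,0.5,0.3,10,0,0,0,0,0.5,0.3,14,0,0,0,0,0.5,0.3,17,0,0,0,0,0.5,0.3,17,0,0,0],
)

```text
time: 3.83
position: [0.4282, -0.2108, 0.0119]
tcp_rot: [[-0.881, 0.472, 0.0], [0.472, 0.881, -0.001], [-0.001, -0.001, -1.0]]
contact_force: [-0.7, 0.4, -0.3]
gripper_width: 0.503
gripper_force: 0.0
```

Request:
move_arm(
  moves=[0,0,0,0,0,0,0,0,0,0,0,0,0,0,0,0,0,0,0,0,0],
)

```text
time: 4.08
position: [0.4286, -0.211, 0.0127]
tcp_rot: [[-0.881, 0.472, 0.001], [0.472, 0.881, -0.001], [-0.002, -0.001, -1.0]]
contact_force: [-0.1, -0.9, 0.3]
gripper_width: 0.495
gripper_force: 0.0
```

Run:
```python
from h import *
F=flat(-28.2); to(np.array([.430,-.2105,.012])+F@np.array([-.0006,-.0004,0]),tool(flat(-28.1)))
```

```text
t 4.08 F [-0.1 -0.9  0.3] (array([-0.4,  0.7,  0.7]), array([-0.04,  0.09, -0.09]))
```

Request:
move_arm(
  moves=[0,0,0.7,0.5,0,0,0,-1,0,0.7,0.5,0,0,0,-1,0,0.7,0.5,0,0,0,-1,0,0.7,0.5,0,0,0,-1,0,0.7,0.5,0,0,0],
  newtons=110,
)

```text
time: 4.5
position: [0.429, -0.2104, 0.0122]
tcp_rot: [[-0.881, 0.472, 0.001], [0.472, 0.881, -0.001], [-0.002, -0.001, -1.0]]
contact_force: [-0.5, 0.8, 4.8]
gripper_width: 0.102
gripper_force: 107.2
```

Request:
move_arm(
  moves=[-1,0,0,0,0,0,0,-1,0,0,0,0,0,0,-1,0,0,0,0,0,0,-1,0,0,0,0,0,0,-1,0,0,0,0,0,0],
)

```text
time: 4.92
position: [0.429, -0.2104, 0.0122]
tcp_rot: [[-0.881, 0.472, 0.001], [0.472, 0.881, -0.001], [-0.002, -0.001, -1.0]]
contact_force: [-2.0, 0.3, 5.9]
gripper_width: 0.107
gripper_force: 107.3
```

Run:
```python
from h import *
s=st(); print(s['position'],s['tcp_rot'],s['gripper_width'],s['gripper_force'],s['contact_force'])
```

```text
[ 0.42897236 -0.21037509  0.0122309 ] [[-8.81366736e-01  4.72431290e-01  1.16330470e-03]
 [ 4.72429738e-01  8.81367249e-01 -1.38371753e-03]
 [-1.67901012e-03 -6.69982863e-04 -9.99998366e-01]] 0.10706420765526736 107.26952075958252 [-1.9762031   0.28196081  5.86106215]
```

```bash
cat >> h.py <<'E'
E0=np.array([.574,.130,.18])+jaw(-11)@np.array([.0006,-.0007,.0036])
CT=np.array([.0344,0,-.0092])
def tcp(cx,cy,cz): return E0+jaw()@(np.array([cx,cy,cz])*1e-3-CT)
E
python3 - <<'E'
from h import *
print(E0); to(tcp(30,0,33),tool(jaw()))
s=st(); p=s['position']+[0,0,.2]; print(delta(p,s['tcp_rot'],tcp(30,0,33),tool(jaw())))
E
```

```text
[0.57260957 0.12955717 0.18341769]
t 4.92 F [-2.   0.3  5.9] (array([  57.5,  360. , -205.9]), array([ -4.5 , -29.69, -16.59]))
(array([ 57.8, 360.2,  -5.9]), array([ -4.5 , -29.69, -16.59]))
```

Request:
move_arm(
  moves=[-1,0,0,-20,0,0,0,-1,0,0,-60,0,0,0,-1,0,0,-100,0,0,0,-1,0,0,-140,0,0,0,-1,0,0,-180,0,0,0],
)

```text
time: 5.33
position: [0.4282, -0.2099, 0.1936]
tcp_rot: [[-0.881, 0.472, 0.001], [0.472, 0.881, -0.001], [-0.001, -0.001, -1.0]]
contact_force: [0.5, 0.2, -1.3]
gripper_width: 0.104
gripper_force: 107.1
```

Request:
move_arm(
  moves=[-1,0,0,-20,0,0,0,-1,0,0,-20,0,0,0,-1,0,0,-20,0,0,0],
)

```text
time: 5.58
position: [0.4289, -0.2102, 0.2125]
tcp_rot: [[-0.881, 0.472, 0.002], [0.472, 0.881, -0.002], [-0.003, -0.001, -1.0]]
contact_force: [0.7, 0.4, -2.3]
gripper_width: 0.103
gripper_force: 107.1
```

Run:
```python
from h import *
to(tcp(30,0,33),tool(jaw())); s=st(); print(s['gripper_width'],s['gripper_force'],s['moment'])
```

```text
t 5.58 F [ 0.7  0.4 -2.3] (array([ 57.6, 360.1,  -5.8]), array([ -4.52, -29.62, -16.58]))
0.10333175001361318 107.06606268882751 [-0.02340234  0.06357379 -0.02608795]
```

Request:
move_arm(
  moves=[-1,6,36,-4,0,0,0,-1,12,72,-8,0,0,0,-1,18,108,-12,0,0,0,-1,24,144,-16,0,0,0,-1,29,180,-20,0,0,0],
)

```text
time: 6.0
position: [0.4878, -0.0359, 0.2299]
tcp_rot: [[-0.881, 0.473, -0.002], [0.473, 0.881, -0.001], [0.001, -0.002, -1.0]]
contact_force: [0.1, -0.5, -1.4]
gripper_width: 0.102
gripper_force: 107.3
```

Request:
move_arm(
  moves=[-1,6,36,-4,-0.9,-5.9,-3.3,-1,12,72,-8,-1.8,-11.8,-6.6,-1,18,108,-12,-2.7,-17.8,-10,-1,24,144,-14,-3.6,-23.7,-13.3,-1,29,180,-16,-4.5,-29.6,-16.6],
)

```text
time: 6.42
position: [0.5473, 0.1368, 0.2464]
tcp_rot: [[-0.849, 0.19, 0.493], [0.164, 0.982, -0.095], [-0.502, 0.0, -0.865]]
contact_force: [1.6, -1.0, -0.6]
gripper_width: 0.104
gripper_force: 107.2
```

Request:
move_arm(
  moves=[-1,0,0,0,0,0,0,-1,0,0,0,0,0,0,-1,0,0,0,0,0,0,-1,0,0,0,0,0,0],
)

```text
time: 6.75
position: [0.5476, 0.1336, 0.2468]
tcp_rot: [[-0.851, 0.196, 0.487], [0.17, 0.981, -0.098], [-0.497, -0.0, -0.868]]
contact_force: [-0.1, 0.4, -1.2]
gripper_width: 0.1
gripper_force: 107.4
```

Run:
```python
from h import *
from station import r
to(tcp(30,0,18),tool(jaw())); print(st()['contact_force']@jaw())
c=r.camera_model("wrist"); p,d=r.capture("wrist"); np.savez("w3.npz",p=p,d=d,**{k:np.array(v) for k,v in c.items()})
p2,d2=r.capture("side"); 
im=np.zeros((600,800,3),np.uint8); im[:300,:400]=cv2.resize(p,(400,300)); im[:,400:]=cv2.resize(p2[80:230,210:310],(400,600),interpolation=cv2.INTER_CUBIC)
im[300:,:400]=cv2.resize(p[130:280,160:360],(400,300),interpolation=cv2.INTER_CUBIC)
cv2.imwrite("pics/w3.png",im)
```

```text
t 6.75 F [-0.1  0.4 -1.2] (array([14. ,  0.9, 40.4]), array([-0.06, -0.21, -0.06]))
[-0.79910162  0.3328182  -0.9663449 ]
```

View pics/w3.png

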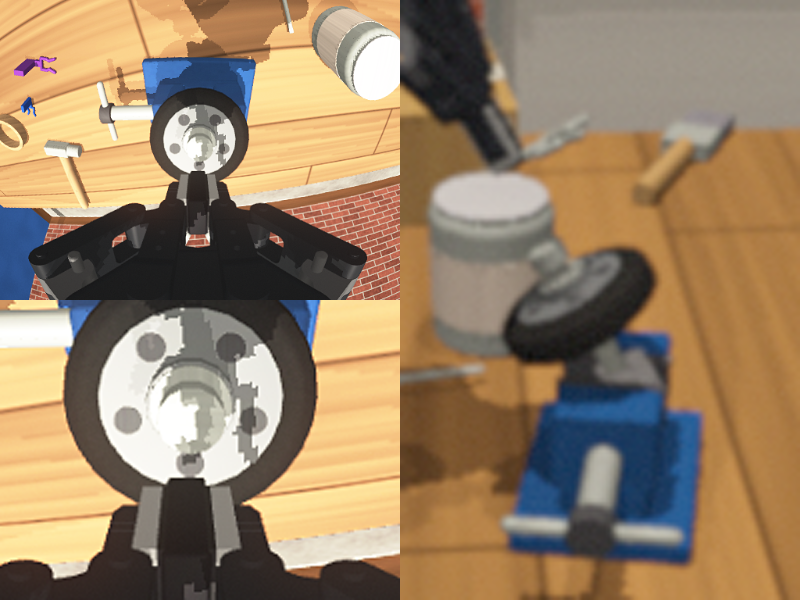

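The clip is held square: tab in the jaws in the wrist view at (190,530), and in the side view the clip at (555,140) lies parallel to the wheel. Next I'll feel for the axle end with the tab's underside.

Request:
move_arm(
  moves=[-1,5,0.5,14,0,0,0,-1,10,0.9,26,0,-0.2,0,-1,14,0.9,36,0,-0.2,0,-1,14,0.9,40,0,-0.2,0,-1,14,0.9,40,0,-0.2,0],
)

```text
time: 7.27
position: [0.5555, 0.1333, 0.2049]
tcp_rot: [[-0.849, 0.195, 0.49], [0.169, 0.981, -0.098], [-0.5, -0.001, -0.866]]
contact_force: [-0.1, 0.2, -1.9]
gripper_width: 0.105
gripper_force: 107.4
```

Request:
move_arm(
  moves=[-1,0,0,0,0,0,0,-1,0,0,0,0,0,0,-1,0,0,0,0,0,0,-1,0,0,0,0,0,0],
)

```text
time: 7.6
position: [0.5556, 0.1341, 0.2067]
tcp_rot: [[-0.848, 0.194, 0.493], [0.168, 0.981, -0.097], [-0.502, 0.001, -0.865]]
contact_force: [0.5, -0.0, -0.7]
gripper_width: 0.102
gripper_force: 107.4
```

Run:
```python
from h import *
to(tcp(30,0,3),tool(jaw())); print(st()['contact_force']@jaw())
```

```text
t 7.6 F [ 0.5 -0.  -0.7] (array([ 0.8, -1.2, 16.8]), array([ 0.04,  0.14, -0.  ]))
[ 0.0717555   0.04945119 -0.80357277]
```

Request:
move_arm(
  moves=[-1,0.8,-1.2,4,0,0,0,-1,0.8,-1.2,8,0,0,0,-1,0.8,-1.2,11,0,0,0,-1,0.8,-1.2,11,0,0,0,-1,0.8,-1.2,11,0,0,0],
)

```text
time: 8.02
position: [0.5599, 0.1319, 0.1957]
tcp_rot: [[-0.849, 0.194, 0.491], [0.168, 0.981, -0.097], [-0.501, -0.0, -0.865]]
contact_force: [0.6, -0.1, -0.7]
gripper_width: 0.104
gripper_force: 107.4
```

Request:
move_arm(
  moves=[-1,0,0,1,0,0,0,-1,0,0,2,0,0,0,-1,0,0,2,0,0,0,-1,0,0,2,0,0,0],
)

```text
time: 8.35
position: [0.5609, 0.1317, 0.1944]
tcp_rot: [[-0.849, 0.194, 0.492], [0.168, 0.981, -0.097], [-0.501, 0.0, -0.865]]
contact_force: [-0.0, 0.5, -1.2]
gripper_width: 0.099
gripper_force: 107.4
```

Run:
```python
from h import *
to(tcp(30,0,3),tool(jaw())); print(st()['contact_force']@jaw())
```

```text
t 8.35 F [-0.   0.5 -1.2] (array([-0.4,  0.1,  3.2]), array([0.01, 0.1 , 0.01]))
[-0.67225591  0.50388692 -0.94745038]
```

Request:
move_arm(
  moves=[-1,0,0,1,0,0,0,-1,0,0,1,0,0,0,-1,0,0,1,0,0,0],
)

```text
time: 8.6
position: [0.5614, 0.1317, 0.1934]
tcp_rot: [[-0.849, 0.194, 0.492], [0.168, 0.981, -0.097], [-0.501, 0.0, -0.865]]
contact_force: [0.9, 0.4, -0.0]
gripper_width: 0.104
gripper_force: 107.4
```

Request:
move_arm(
  moves=[-1,0,0,1,0,0,0,-1,0,0,1,0,0,0,-1,0,0,1,0,0,0],
)

```text
time: 8.85
position: [0.5619, 0.1315, 0.1926]
tcp_rot: [[-0.849, 0.194, 0.492], [0.168, 0.981, -0.097], [-0.501, 0.0, -0.865]]
contact_force: [0.6, 0.5, -1.0]
gripper_width: 0.104
gripper_force: 107.4
```

Request:
move_arm(
  moves=[-1,0,0,1,0,0,0,-1,0,0,1,0,0,0,-1,0,0,1,0,0,0],
)

```text
time: 9.1
position: [0.5624, 0.1314, 0.1917]
tcp_rot: [[-0.849, 0.194, 0.492], [0.168, 0.981, -0.097], [-0.501, 0.0, -0.865]]
contact_force: [-0.1, 0.5, -0.4]
gripper_width: 0.106
gripper_force: 107.4
```

Request:
move_arm(
  moves=[-1,0,0,0.7,0,0,0,-1,0,0,0.7,0,0,0,-1,0,0,0.7,0,0,0],
)

```text
time: 9.35
position: [0.5628, 0.1314, 0.1912]
tcp_rot: [[-0.849, 0.194, 0.492], [0.168, 0.981, -0.097], [-0.502, 0.0, -0.865]]
contact_force: [0.7, -0.1, -0.2]
gripper_width: 0.1
gripper_force: 107.8
```

Request:
move_arm(
  moves=[-1,0,0,0.7,0,0,0,-1,0,0,0.7,0,0,0,-1,0,0,0.7,0,0,0],
)

```text
time: 9.6
position: [0.5628, 0.1314, 0.1912]
tcp_rot: [[-0.849, 0.194, 0.492], [0.168, 0.981, -0.097], [-0.501, 0.0, -0.865]]
contact_force: [-11.2, 1.2, 7.8]
gripper_width: 0.1
gripper_force: 109.7
```

Run:
```python
from h import *
to(tcp(30,0,3),tool(jaw())); print(st()['contact_force']@jaw(),st()['moment'])
```

```text
t 9.6 F [-11.2   1.2   7.8] (array([-0.3,  0.1, -0.5]), array([ 0.02,  0.09, -0.01]))
[-5.8168626  -0.96199508 12.35834302] [-0.10758289  1.26321601 -0.15906201]
```

Contact at the axle end, with a measured 13 N and within 0.5 mm of the depth estimate. I'll back off and touch again with the bow itself, to rule out any tilt of the clip in the jaws.

Request:
move_arm(
  moves=[-1,0,0,-3,0,0,0,-1,0,0,-6,0,0,0,-1,13,0,-6,0,0,0,-1,26,0,-6,0,0,0,-1,26,0,-6,0,0,0],
)

```text
time: 10.02
position: [0.5367, 0.1364, 0.1815]
tcp_rot: [[-0.849, 0.194, 0.491], [0.168, 0.981, -0.097], [-0.5, -0.0, -0.866]]
contact_force: [-0.7, -0.3, -0.5]
gripper_width: 0.101
gripper_force: 107.6
```

Request:
move_arm(
  moves=[-1,0,0,1.5,0,0,0,-1,0,0,3,0,0,0,-1,0,0,3,0,0,0,-1,0,0,3,0,0,0],
)

```text
time: 10.35
position: [0.5399, 0.1358, 0.1802]
tcp_rot: [[-0.849, 0.194, 0.492], [0.168, 0.981, -0.097], [-0.501, 0.0, -0.865]]
contact_force: [0.1, 0.0, -1.1]
gripper_width: 0.104
gripper_force: 107.6
```

Run:
```python
from h import *
to(tcp(4,0,3.5),tool(jaw())); print(st()['contact_force']@jaw(),st()['moment'])
```

```text
t 10.35 F [ 0.1  0.  -1.1] (array([-0. ,  0.2,  1.2]), array([ 0.01,  0.1 , -0.  ]))
[-0.48769933  0.0294483  -0.94926239] [ 0.09983013  0.29360348 -0.02623908]
```

Request:
move_arm(
  moves=[-1,0,0,0.7,0,0,0,-1,0,0,0.7,0,0,0,-1,0,0,0.7,0,0,0],
)

```text
time: 10.6
position: [0.54, 0.1358, 0.1795]
tcp_rot: [[-0.849, 0.194, 0.492], [0.168, 0.981, -0.097], [-0.501, 0.0, -0.865]]
contact_force: [0.1, 0.1, -0.4]
gripper_width: 0.099
gripper_force: 107.6
```

Request:
move_arm(
  moves=[-1,0,0,0.4,0,0,0,-1,0,0,0.4,0,0,0,-1,0,0,0.4,0,0,0],
)

```text
time: 10.85
position: [0.5401, 0.1359, 0.1792]
tcp_rot: [[-0.849, 0.194, 0.492], [0.168, 0.981, -0.097], [-0.501, 0.0, -0.865]]
contact_force: [0.2, 0.7, -1.3]
gripper_width: 0.104
gripper_force: 107.6
```

Request:
move_arm(
  moves=[-1,0,0,0.4,0,0,0,-1,0,0,0.4,0,0,0,-1,0,0,0.4,0,0,0],
)

```text
time: 11.1
position: [0.5403, 0.1358, 0.1788]
tcp_rot: [[-0.849, 0.194, 0.492], [0.168, 0.981, -0.097], [-0.501, 0.0, -0.865]]
contact_force: [0.4, 0.2, -0.9]
gripper_width: 0.105
gripper_force: 107.6
```

Run:
```python
from h import *
to(tcp(4,0,3.5),tool(jaw())); print(st()['contact_force']@jaw(),st()['moment'])
```

```text
t 11.1 F [ 0.4  0.2 -0.9] (array([-0.4,  0.1, -0.2]), array([0.02, 0.1 , 0.01]))
[-0.13819686  0.32469218 -0.97724805] [ 0.04508414  0.29613655 -0.04183147]
```

Request:
move_arm(
  moves=[-1,0,0,0.4,0,0,0,-1,0,0,0.4,0,0,0,-1,0,0,0.4,0,0,0],
)

```text
time: 11.35
position: [0.5405, 0.1358, 0.1785]
tcp_rot: [[-0.849, 0.194, 0.492], [0.168, 0.981, -0.097], [-0.501, 0.0, -0.865]]
contact_force: [0.2, -0.1, -0.6]
gripper_width: 0.103
gripper_force: 107.6
```

Request:
move_arm(
  moves=[-1,0,0,0.4,0,0,0,-1,0,0,0.4,0,0,0,-1,0,0,0.4,0,0,0],
)

```text
time: 11.6
position: [0.5407, 0.1358, 0.1782]
tcp_rot: [[-0.849, 0.194, 0.492], [0.168, 0.981, -0.097], [-0.502, 0.0, -0.865]]
contact_force: [-0.8, -0.3, -1.0]
gripper_width: 0.102
gripper_force: 107.7
```

Run:
```python
from h import *
to(tcp(4,0,3.5),tool(jaw())); print(st()['contact_force']@jaw(),st()['moment'])
```

```text
t 11.6 F [-0.8 -0.3 -1. ] (array([-0.4,  0.1, -1. ]), array([0.02, 0.11, 0.01]))
[-1.14279075 -0.47642711 -0.45189806] [0.05326643 0.29232826 0.02254594]
```

Request:
move_arm(
  moves=[-1,0,0,0.4,0,0,0,-1,0,0,0.4,0,0,0,-1,0,0,0.4,0,0,0],
)

```text
time: 11.85
position: [0.5407, 0.1358, 0.1781]
tcp_rot: [[-0.849, 0.194, 0.492], [0.168, 0.981, -0.097], [-0.501, 0.0, -0.865]]
contact_force: [-7.4, 0.3, 4.7]
gripper_width: 0.104
gripper_force: 108.9
```

Run:
```python
from h import *
to(tcp(4,0,3.5),tool(jaw())); print(st()['contact_force']@jaw(),st()['moment'])
```

```text
t 11.85 F [-7.4  0.3  4.7] (array([-0.4,  0.1, -1. ]), array([0.02, 0.1 , 0.  ]))
[-4.02589716 -1.14443612  7.69905013] [ 0.02798102  0.80993107 -0.14957014]
```

Both touches agree (mid-plane 2.5 mm in my frame at each), so there is no tilt and the groove's middle is 21 mm further along the tool from this contact. I'll back off, move clear of the axle towards the robot and go down to groove level.

Request:
move_arm(
  moves=[-1,0,0,-4,0,0,0,-1,0,0,-8,0,0,0,-1,15,0,-8,0,0,0,-1,35,0,-8,0,0,0,-1,49,0,-8,0,0,0],
)

```text
time: 12.27
position: [0.4944, 0.1447, 0.1596]
tcp_rot: [[-0.849, 0.194, 0.492], [0.168, 0.981, -0.097], [-0.501, 0.0, -0.865]]
contact_force: [-0.8, -0.6, -1.6]
gripper_width: 0.103
gripper_force: 107.6
```

Request:
move_arm(
  moves=[-1,0,0,0,0,0,0,-1,0,0,10,0,0,0,-1,0,0,20,0,0,0,-1,0,0,28,0,0,0,-1,0,0,28,0,0,0],
)

```text
time: 12.68
position: [0.5096, 0.1413, 0.1337]
tcp_rot: [[-0.85, 0.195, 0.49], [0.168, 0.981, -0.098], [-0.499, -0.001, -0.866]]
contact_force: [-0.4, -0.6, -1.6]
gripper_width: 0.104
gripper_force: 107.6
```

Request:
move_arm(
  moves=[-1,0,0,0,0,0,0,-1,0,0,0,0,0,0,-1,0,0,0,0,0,0,-1,0,0,0,0,0,0],
)

```text
time: 13.02
position: [0.5092, 0.142, 0.1363]
tcp_rot: [[-0.848, 0.194, 0.492], [0.168, 0.981, -0.097], [-0.502, 0.0, -0.865]]
contact_force: [0.7, 0.7, -0.9]
gripper_width: 0.1
gripper_force: 107.6
```

Run:
```python
from h import *
to(tcp(-45,0,-18.5),tool(jaw())); print(st()['contact_force']@jaw(),st()['moment'])
```

```text
t 13.02 F [ 0.7  0.7 -0.9] (array([-0.1,  0.1,  0.8]), array([0.03, 0.12, 0.  ]))
[ 0.07055063  0.86949157 -1.03219622] [ 0.04827351  0.29241711 -0.00141028]
```

Request:
move_arm(
  moves=[-1,0,0,0.8,0,0.1,0,-1,0,0,0.8,0,0.1,0,-1,0,0,0.8,0,0.1,0,-1,0,0,0.8,0,0.1,0],
)

```text
time: 13.35
position: [0.5095, 0.142, 0.1353]
tcp_rot: [[-0.85, 0.194, 0.491], [0.168, 0.981, -0.097], [-0.5, 0.0, -0.866]]
contact_force: [-0.2, 0.5, -0.7]
gripper_width: 0.101
gripper_force: 107.6
```

Run:
```python
from h import *
from station import r
to(tcp(-45,0,-18.5),tool(jaw())); print(st()['contact_force']@jaw())
p2,d2=r.capture("side"); c=load('side0.npz')
cv2.imwrite("pics/s4.png",cv2.resize(p2[100:190,215:305],(600,600),interpolation=cv2.INTER_CUBIC))
```

```text
t 13.35 F [-0.2  0.5 -0.7] (array([-0.4,  0.1, -0.2]), array([0.02, 0.  , 0.01]))
[-0.629636    0.46066085 -0.46815262]
```

View pics/s4.png

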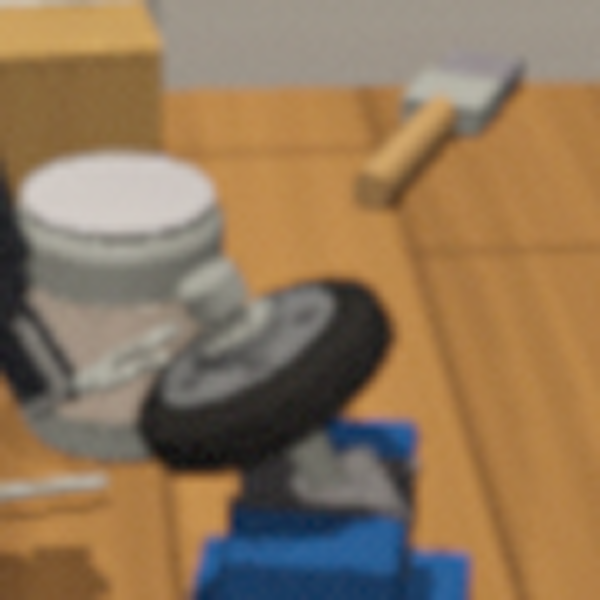

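The side view shows the clip at (130,360) in line with the groove just under the head (215,290). I'm sliding it in.

Request:
move_arm(
  moves=[-1,-6,0,-0.1,0,0,0,-1,-12,0,-0.1,0,0,0,-1,-18,0,-0.1,0,0,0,-1,-24,0,-0.1,0,0,0,-1,-24,0,-0.1,0,0,0],
)

```text
time: 13.82
position: [0.531, 0.1377, 0.1482]
tcp_rot: [[-0.849, 0.194, 0.491], [0.169, 0.981, -0.097], [-0.501, 0.001, -0.866]]
contact_force: [0.2, 0.1, -1.3]
gripper_width: 0.104
gripper_force: 107.6
```

Request:
move_arm(
  moves=[-1,0,0,0,0,0,0,-1,0,0,0,0,0,0,-1,0,0,0,0,0,0],
)

```text
time: 14.07
position: [0.5297, 0.1379, 0.147]
tcp_rot: [[-0.85, 0.194, 0.49], [0.168, 0.981, -0.097], [-0.5, 0.0, -0.866]]
contact_force: [-0.1, -0.1, -1.9]
gripper_width: 0.104
gripper_force: 107.6
```

Run:
```python
from h import *
to(tcp(0,0,-18.5),tool(jaw())); print(st()['contact_force']@jaw(),st()['moment'])
```

```text
t 14.07 F [-0.1 -0.1 -1.9] (array([-21.7,   0.2,  -0.3]), array([ 0.01, -0.02,  0.01]))
[-1.0389083  -0.12568661 -1.62683313] [ 0.11418202  0.29101187 -0.02288959]
```

Request:
move_arm(
  moves=[-1,-2.5,0,-0.3,0,0,0,-1,-5,0,-0.3,0,0,0,-1,-7.5,0,-0.3,0,0,0,-1,-7.5,0,-0.3,0,0,0,-1,-7.5,0,-0.3,0,0,0],
)

```text
time: 14.48
position: [0.5363, 0.1367, 0.1515]
tcp_rot: [[-0.849, 0.194, 0.491], [0.168, 0.981, -0.097], [-0.5, 0.0, -0.866]]
contact_force: [0.5, 0.9, -0.5]
gripper_width: 0.106
gripper_force: 107.4
```

Run:
```python
from h import *
to(tcp(0,0,-18.5),tool(jaw())); print(st()['contact_force']@jaw(),st()['moment'])
```

```text
t 14.48 F [ 0.5  0.9 -0.5] (array([-13.7,   0.1,   0.2]), array([0.02, 0.01, 0.  ]))
[ 0.04102513  0.97449184 -0.60582476] [0.15555739 0.28788666 0.11174169]
```

Still free. Pushing on through the snap.

Request:
move_arm(
  moves=[-1,-1.5,0,0,0,0,0,-1,-3,0,0,0,0,0,-1,-4.5,0,0,0,0,0,-1,-5,0,0,0,0,0],
)

```text
time: 14.82
position: [0.5406, 0.1358, 0.154]
tcp_rot: [[-0.849, 0.194, 0.491], [0.168, 0.981, -0.097], [-0.5, 0.0, -0.866]]
contact_force: [0.3, 0.6, -1.8]
gripper_width: 0.104
gripper_force: 107.4
```

Request:
move_arm(
  moves=[-1,-1,0,0,0,0,0,-1,-2,0,0,0,0,0,-1,-3,0,0,0,0,0,-1,-3,0,0,0,0,0],
)

```text
time: 15.15
position: [0.5432, 0.1353, 0.1557]
tcp_rot: [[-0.849, 0.194, 0.491], [0.168, 0.981, -0.097], [-0.501, 0.0, -0.866]]
contact_force: [1.5, 1.1, -1.0]
gripper_width: 0.101
gripper_force: 107.3
```

Run:
```python
from h import *
to(tcp(0,0,-18.5),tool(jaw())); print(st()['contact_force']@jaw(),st()['moment'])
```

```text
t 15.15 F [ 1.5  1.1 -1. ] (array([-5.4,  0.1,  0.3]), array([0.03, 0.05, 0.01]))
[ 0.57423337  1.35243176 -1.51908734] [0.12173153 0.14816172 0.11975507]
```

Request:
move_arm(
  moves=[-1,-1,0,0,0,0,0,-1,-2,0,0,0,0,0,-1,-3,0,0,0,0,0],
)

```text
time: 15.4
position: [0.5456, 0.1348, 0.157]
tcp_rot: [[-0.849, 0.194, 0.491], [0.168, 0.981, -0.097], [-0.5, 0.0, -0.866]]
contact_force: [-0.7, 0.2, -1.0]
gripper_width: 0.103
gripper_force: 107.4
```

Request:
move_arm(
  moves=[-1,-1,0,0,0,0,0,-1,-1,0,0,0,0,0,-1,-1,0,0,0,0,0],
)

```text
time: 15.65
position: [0.5466, 0.1346, 0.1576]
tcp_rot: [[-0.849, 0.194, 0.491], [0.168, 0.981, -0.097], [-0.501, 0.0, -0.866]]
contact_force: [3.3, -0.7, -0.5]
gripper_width: 0.099
gripper_force: 107.3
```

Run:
```python
from h import *
to(tcp(0,0,-18.5),tool(jaw())); print(st()['contact_force']@jaw(),st()['moment'])
```

```text
t 15.65 F [ 3.3 -0.7 -0.5] (array([-1.5,  0.1,  0.2]), array([0.03, 0.04, 0.  ]))
[ 2.66438477 -0.05861452 -2.13490654] [ 0.15246132 -0.05577539  0.16888202]
```

The force now pulls the clip inwards (+2.7 N), so the arms are past the neck. Pressing on to the hard stop.

Request:
move_arm(
  moves=[-1,-0.7,0,0,0,0,0,-1,-1.4,0,0,0,0,0,-1,-1.4,0,0,0,0,0],
)

```text
time: 15.9
position: [0.5475, 0.1344, 0.158]
tcp_rot: [[-0.85, 0.194, 0.49], [0.168, 0.981, -0.097], [-0.5, 0.0, -0.866]]
contact_force: [0.9, 0.6, -0.9]
gripper_width: 0.102
gripper_force: 107.4
```

Request:
move_arm(
  moves=[-1,-0.6,0,0,0,0,0,-1,-0.6,0,0,0,0,0,-1,-0.6,0,0,0,0,0],
)

```text
time: 16.15
position: [0.5478, 0.1344, 0.1581]
tcp_rot: [[-0.85, 0.194, 0.49], [0.168, 0.981, -0.097], [-0.5, 0.0, -0.866]]
contact_force: [-3.0, 1.5, -1.5]
gripper_width: 0.103
gripper_force: 107.5
```

Run:
```python
from h import *
to(tcp(0,0,-18.5),tool(jaw())); print(st()['contact_force']@jaw(),st()['moment'])
```

```text
t 16.15 F [-3.   1.5 -1.5] (array([-0.1,  0.1,  0. ]), array([ 0.02, -0.03,  0.01]))
[-3.59246463  0.92932692  0.33998326] [0.3761233  0.75497813 0.14535586]
```

Resistance starts at the predicted stop (Cx = -0.1 mm). I'll press a little harder to confirm it.

Request:
move_arm(
  moves=[-1,-0.6,0,0,0,0,0,-1,-0.6,0,0,0,0,0,-1,-0.6,0,0,0,0,0],
)

```text
time: 16.4
position: [0.548, 0.1343, 0.1582]
tcp_rot: [[-0.85, 0.194, 0.489], [0.168, 0.981, -0.097], [-0.499, 0.0, -0.867]]
contact_force: [-7.6, 2.4, -0.8]
gripper_width: 0.106
gripper_force: 108.0
```

Request:
move_arm(
  moves=[-1,-0.6,0,0,0,0,0,-1,-0.6,0,0,0,0,0,-1,-0.6,0,0,0,0,0],
)

```text
time: 16.65
position: [0.5482, 0.1343, 0.1581]
tcp_rot: [[-0.851, 0.194, 0.488], [0.168, 0.981, -0.097], [-0.498, -0.0, -0.867]]
contact_force: [-12.3, 3.9, 0.3]
gripper_width: 0.101
gripper_force: 108.6
```

Run:
```python
from h import *
to(tcp(0,0,-18.5),tool(jaw())); print(st()['contact_force']@jaw(),st()['moment'])
```

```text
t 16.65 F [-12.3   3.9   0.3] (array([ 0.2,  0.1, -0.1]), array([ 0.  , -0.14,  0.01]))
[-10.93924842   1.47806133   6.64913412] [0.5733548  1.94476721 0.13838968]
```

Request:
move_arm(
  moves=[-1,-0.6,0,0,0,0,0,-1,-1,0,0,0,0,0,-1,-1,0,0,0,0,0],
)

```text
time: 16.9
position: [0.5485, 0.1342, 0.158]
tcp_rot: [[-0.852, 0.194, 0.487], [0.168, 0.981, -0.097], [-0.496, -0.0, -0.868]]
contact_force: [-17.1, 5.1, -1.3]
gripper_width: 0.103
gripper_force: 108.8
```

Request:
move_arm(
  moves=[-1,-0.6,0,0,0,0,0,-1,-1,0,0,0,0,0,-1,-1,0,0,0,0,0],
)

```text
time: 17.15
position: [0.5487, 0.1341, 0.158]
tcp_rot: [[-0.852, 0.194, 0.485], [0.169, 0.981, -0.097], [-0.495, -0.0, -0.869]]
contact_force: [-27.8, 5.9, 0.1]
gripper_width: 0.101
gripper_force: 109.7
```

Run:
```python
from h import *
from station import r
to(tcp(0,0,-18.5),tool(jaw())); print(st()['contact_force']@jaw(),st()['moment'])
p2,d2=r.capture("side")
t,_=r.capture("top")
im=np.hstack([cv2.resize(p2[100:190,215:275],(400,600),interpolation=cv2.INTER_CUBIC),cv2.resize(t[170:215,195:225],(400,600),interpolation=cv2.INTER_CUBIC)])
cv2.imwrite("pics/s5.png",im)
```

```text
t 17.15 F [-27.8   5.9   0.1] (array([ 0.6,  0.2, -0.5]), array([-0.03, -0.34,  0.01]))
[-24.55308698   0.40657218  14.2335194 ] [0.9116062  3.90816366 0.25919871]
```

View pics/s5.png

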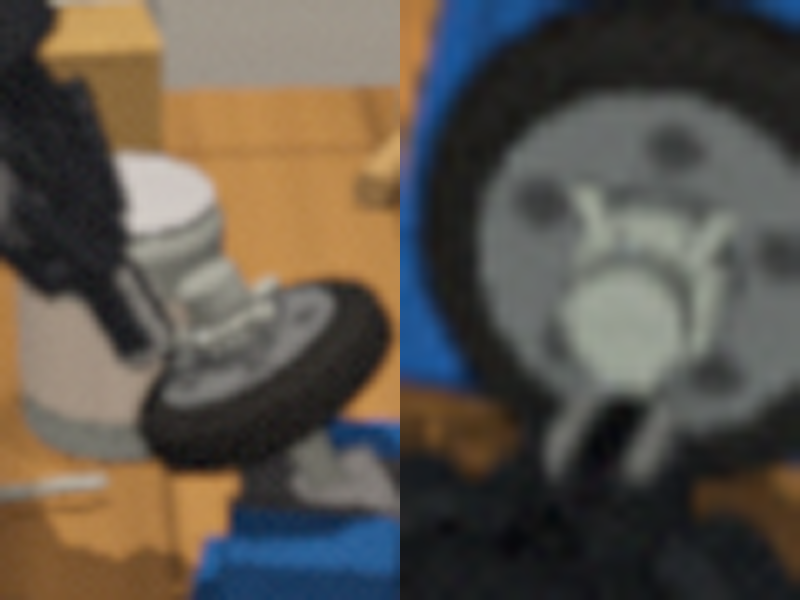

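The pictures show the clip around the neck under the head, with its arms reaching past at top-view crop (590,215) and (715,235). It holds against 28 N at the predicted seat, so it is home. Next: relax, release and back off along the axle.

Request:
move_arm(
  moves=[-1,1.5,0,0,0,0,0,-1,3,0,0,0,0,0,-1,3,0,0,0,0,0],
)

```text
time: 17.5
position: [0.5479, 0.1343, 0.158]
tcp_rot: [[-0.85, 0.194, 0.49], [0.168, 0.981, -0.097], [-0.5, -0.0, -0.866]]
contact_force: [-3.7, 3.0, -3.2]
gripper_width: 0.103
gripper_force: 107.6
```

Run:
```python
from h import *
to(tcp(0,0,-18.5),tool(jaw())); print(st()['contact_force']@jaw(),st()['moment'])
```

```text
t 17.5 F [-3.7  3.  -3.2] (array([-0.1,  0.1, -0.1]), array([ 0.01, -0.03,  0.02]))
[-5.22761203  2.17866173 -0.66803762] [0.4026814  1.04565223 0.18215772]
```

Request:
move_arm(
  moves=[0.2,0.4,0,0,0,0,0,0.2,0.4,0,0,0,0,0,0.2,0.4,0,0,0,0,0,0.2,0.4,0,0,0,0,0,0.2,0.4,0,0,0,0,0],
)

```text
time: 17.92
position: [0.548, 0.1343, 0.1585]
tcp_rot: [[-0.849, 0.194, 0.491], [0.168, 0.981, -0.097], [-0.5, 0.0, -0.866]]
contact_force: [-0.5, 0.5, 0.2]
gripper_width: 0.602
gripper_force: 0.0
```

Request:
move_arm(
  moves=[0.2,0,0,-8,0,0,0,0.2,0,0,-25,0,0,0,0.2,0,0,-50,0,0,0,0.2,0,0,-80,0,0,0,0.2,0,0,-115,0,0,0],
)

```text
time: 18.33
position: [0.4903, 0.1452, 0.2582]
tcp_rot: [[-0.85, 0.194, 0.489], [0.168, 0.981, -0.097], [-0.499, -0.001, -0.867]]
contact_force: [0.8, 0.4, 0.2]
gripper_width: 0.602
gripper_force: 0.0
```

Request:
move_arm(
  moves=[0.2,0,0,0,0,0,0,0.2,0,0,0,0,0,0,0.2,0,0,0,0,0,0,0.2,0,0,0,0,0,0],
)

```text
time: 18.67
position: [0.4913, 0.1453, 0.2568]
tcp_rot: [[-0.85, 0.194, 0.489], [0.168, 0.981, -0.097], [-0.499, -0.001, -0.867]]
contact_force: [0.7, -0.4, -0.2]
gripper_width: 0.601
gripper_force: 0.0
```

Run:
```python
from h import *
from station import r
c=r.camera_model("wrist"); p,d=r.capture("wrist"); p2,d2=r.capture("side")
P=wcloud({**c,'d':d}); Q=(P-E0)@jaw()*1e3
m=(d>.05)&(np.abs(Q[...,1])<12)&(Q[...,0]<-15)&(Q[...,0]>-60)&(Q[...,2]>10)&(Q[...,2]<35); q=Q[m]
if len(q): print('tab top',len(q),np.median(q,0),q.min(0),q.max(0),'expect x -34, z 21.5')
im=np.hstack([cv2.resize(p[130:280,180:330],(400,600),interpolation=cv2.INTER_CUBIC),cv2.resize(p2[100:190,215:275],(400,600),interpolation=cv2.INTER_CUBIC)])
cv2.imwrite("pics/f6.png",im); print(st()['position'],st()['contact_force'])
```

```text
tab top 373 [-38.66072511  -0.14520299  18.88407164] [-48.59971958  -4.85339207  10.08178902] [-27.42712585   4.60441734  20.9296549 ] expect x -34, z 21.5
[0.4913641  0.14525207 0.25658843] [ 0.27571429 -0.34610873  0.43142303]
```

View pics/f6.png

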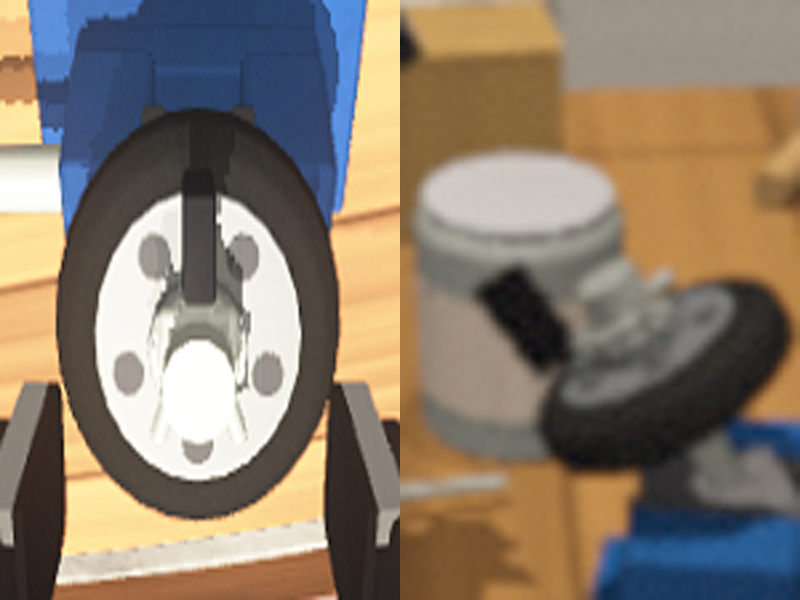

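The clip stays on the axle: wrist crop shows the tab at (198,235) with the arms either side of the end at (165,420)/(240,420). I'll check the seat numerically from the depth before handing in.

Run:
```python
from h import *
from station import r
c=r.camera_model("wrist"); p,d=r.capture("wrist")
Q=(wcloud({**c,'d':d})-E0)@jaw()*1e3
m=(d>.05)&(np.abs(Q[...,1])<7)&(Q[...,0]<-15)&(Q[...,0]>-60)&(Q[...,2]>-20)&(Q[...,2]<35)
q=Q[m]
for a in range(-56,-16,3):
    s=q[(q[:,0]>=a)&(q[:,0]<a+3)]
    if len(s): print(a,len(s),np.round(np.percentile(s[:,2],[10,50,90]),1))
e=Q[(d>.05)&(np.hypot(Q[...,0],Q[...,1])<8)&(np.abs(Q[...,2])<8)]; print('end',np.median(e,0))
e=Q[(d>.05)&(np.hypot(Q[...,0],Q[...,1])<25)&(Q[...,2]>-4)&(Q[...,2]<8)]; print('end span',np.percentile(e,[1,99],axis=0))
e=Q[(d>.05)&(Q[...,0]>13)&(Q[...,0]<35)&(np.abs(Q[...,1])<20)&(Q[...,2]>-24)&(Q[...,2]<-8)]; print('tips',len(e),np.percentile(e,[1,50,99],axis=0))
```

```text
-50 62 [ 4.  15.8 18.4]
-47 86 [-15.4  17.8  19.1]
-44 50 [17.7 18.6 19.3]
-41 48 [18.1 18.8 19.7]
-38 50 [18.  19.  19.9]
-35 47 [18.4 19.3 20. ]
-32 50 [18.8 19.6 20.4]
-29 36 [18.7 19.6 20.5]
-17 1 [-14.9 -14.9 -14.9]
end [-0.05998306  0.0215286  -0.11271212]
end span [[-11.69276925 -11.37291018  -3.52758366]
 [ 11.01999063  11.42543087   1.68574646]]
tips 70 [[ 13.11081813 -16.88974078 -16.42626327]
 [ 15.76330418 -11.06778694 -13.6373142 ]
 [ 19.22410722  17.10560468 -12.09722029]]
```

```bash
python3 -c "
from station import r
print(r.hand_in())"
```

```text
the job is handed in; nothing more can be done
None
```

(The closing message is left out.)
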